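Switch on the mill at its guarded toggle

TASK

Switch on the milling machine at the guarded switch box on the bench: lift the clear guard back with a finger, push the toggle under it all the way over towards the guard's hinge, then tip the guard forward again and let it drop shut over the toggle. Only touch: do not pinch or force the guard or toggle, do not shove or lift the box, and leave the oil bottle, parts bin and jar alone.

Things in the scene. Friction and masses are not known exactly. Their poses are not given: they have to be found in the camera images.
- switch_box: Loose grey metal box on rubber feet, about 3 kg, 120 (x) x 130 (y) x 40 mm high. Origin: centre of its underside, z up. Its front (-x) faces the robot, within 0.45 rad; +x is the hinge side. On it a switch block, x = -22 to 42 mm, y within +-26 mm, top at z = 66 mm, carries the toggle (y = 0) and behind it the hinge brackets, x = 21 to 35 mm, y within +-23 mm, tops at z = 92 mm.
- guard (a joint): Angle (rad) of the clear guard flap (about 60 g): 0 shut and level, grows as its front is lifted, stop at 1.9 leaning back. No spring: let go below about 1.05 it falls shut, above about 1.25 it falls back and rests at the stop. About 0.3 N at the lip lifts it. It never touches the toggle. Shut, there is 40 mm between the block's top and the flap, open to the front and sides.
- guard_hinge (a point): Middle of the guard's hinge axis, which runs along the box's y at box x = 28, z = 85 mm. From here the flap, 4 mm thick and 30 mm wide, rises to z = 107 mm (its middle plane), then runs level to box x = -37 mm; then a black lip 30 mm wide and 5 mm thick to x = -55 mm.
- guard_lip (a point): Middle of the front edge of the guard's black lip, half-way through its thickness, 83 mm in front of and 22 mm above the hinge axis when shut. Shut, it is at x = -55, y = 0, z = 107 mm in the box's frame; fully back, at x = 76, z = 156 mm.
- toggle (a joint): Angle (rad) of the steel toggle: 0 off, leaning 25 degrees to the box's front (-x); 0.873 on, leaning 25 degrees to the hinge side (+x); starts at 0 to 0.12. A stop at each end, no spring, stays where left; about 1 N at the tip moves it. Pivot axis along the box's y at box x = -4, z = 69 mm. Stem 8 mm thick.
- toggle_tip (a point): Centre of the 12 mm ball at the toggle's end, 30 mm from its pivot. Off: at x = -17, y = 0, z = 96 mm in the box's frame; on: at x = +9 mm, z = 96 mm.
- oil_bottle: Bystander: loose white bottle, 60 mm across, 160 mm high, origin at the centre of its underside. It stands to one side of the box.
- parts_bin: Bystander: loose, empty white open bin, 140 x 110 x 60 mm high, origin at the centre of its underside. It stands to the other side of the box.
- jar: Bystander: loose small brown glass jar, 44 mm across, 70 mm high, origin at the centre of its underside. It stands to the left of the box.
Not all that is in view belongs to the job. There is more than one size of the switch_box; the one meant has the size given above.

How it is judged (in metres and radians):
On the way, in this order (a step that is already met when the one before it is completed fails the run):
1. the guard is lifted (more than 1 rad) with the toggle still off (below 0.4 rad) (value of joint guard above 1 rad and value of joint toggle below 0.4 rad), for 0.1 s.
2. the toggle is pushed over (past 0.75 rad) under the lifted guard (more than 0.5 rad) (value of joint toggle above 0.75 rad and value of joint guard above 0.5 rad), for 0.1 s.
At the end, for the whole second after the job is handed in: The toggle is fully over (past 0.75 of 0.873 rad), the guard lies shut (below 0.05 rad) and at rest, and the box stands flat within 20 mm of where it was (value of joint toggle above 0.75 rad and value of joint guard below 0.05 rad and velocity of joint guard below 0.1 rad/s and distance of switch_box from where it was at the start of the episode below 0.02 m and linear speed of switch_box below 0.02 m/s and angle between switch_box's own z axis and vertical below 0.03 rad); the robot touches nothing.
It fails at once if the box is shoved, lifted or tipped (more than 20 mm, or 0.1 rad) (distance of switch_box from where it was at the start of the episode above 0.02 m or angle between switch_box's own z axis and vertical above 0.1 rad).
It fails at once if the guard is pinched or forced (more than 30 N) (contact force between the fingers and guard above 30 N).
It fails at once if the toggle is pinched or forced (more than 30 N) (contact force between the fingers and toggle above 30 N).
It fails at once if the bottle, bin or jar is moved by more than 20 mm (distance of any of oil_bottle, parts_bin, jar from where it was at the start of the episode above 0.02 m).
It also fails if it takes over 64 s, if anything falls off the work surface, if the arm or the gripper's body presses on something with over 40 N, if the wrist force passes 120 N, or if a joint passes its speed limit or range.

ROBOT

A 6-joint arm with a two-finger parallel gripper is mounted at the origin on the work surface. World frame = base frame: x ahead of the robot, y to its left, z up, the work surface at z = 0. Lengths are in mm, angles in rad, forces in N, time in s.
With the tool pointing down it reaches from about 275 to 1000 mm from the base axis. Payload 8.4 kg.
Tool frame: the origin (TCP) lies at the very end of the fingers, on their centre line; the grasp point (between the pads) lies 19 mm behind it; z points along the fingers, y is the direction in which the jaws open and shut (so a half turn about z gives the same grasp; the last joint's range is limited). The gripper opens to 85 mm and grips with 20 to 120 N. Pads are 22 mm wide; open, the fingers measure 114 mm over their backs; the gripper's body (76 mm by 85 mm) begins 54 mm behind the grasp point. The pads swing forward as they close: fully open they stand 13 mm farther back than shut.
Start: joints at [-1.296, 0.353, 1.633, -0, 1.155, -0.002], TCP at [170.798, -601.212, 199.881] pointing down, gripper open.
Joint ranges: [-2.63, 2.63], [-0.92, 2.1], [0.06, 2.66], [-1.3, 4.44], [0, 2.69], [-3.02, 3.02]. Speed limits (rad/s): [2.22, 2.22, 2.79, 3.14, 3.14, 3.14].

INTERFACE

Orientations are given as [roll, pitch, yaw] about the fixed x, y, z axes, in that order (R = Rz(yaw) Ry(pitch) Rx(roll)).
In Python, from rig import r gives the robot as it stands.
- The arm moves only by the tool apply_moves, never from a script. Its argument "rows" is text: rows parted by semicolons, each of 4 numbers parted by spaces: the shift along the tool's x, y, z in m, then the turn about the tool's z in degrees. A call has 1 to 12 rows; each row shifts and turns the commanded pose from where the row before left it, along the tool's axes as they then stand; what a row does not reach is not made up. A row lasts 1/10 s, in which the tool goes at most 50 mm and 8.59 degrees, less where a joint would pass 70% of its speed; a pose out of reach is approached as far as the arm can. A call is refused whole if a number of a shift passes 0.05 or a number of a turn 8.59, either way. A call with a gripper value outside its range is refused whole. "jaw" is the finger opening in m, from 0 to 0.0854, set as the call begins (left out, the last holds). The fingers move at their own pace and stop on an object; "squeeze" is the grip in N (left out, the last holds). Time passes only in rows, so rows that do not move let the fingers close. It gives the time, the measured TCP pose, the force and the opening at its end, in the units of the state.
- r.sense(): the state, without advancing time (a new reading comes with each control period).
- r.grab_frame(name): name is "scene" or "top" or "wrist"; returns (picture, depth): 420x560x3 uint8, blue, green, red; 420x560 float32, mm along the optical axis (not along the pixel's ray), 0 where there is no reading.
- r.get_calibration(name): a dict with "intrinsics" (3x3 intrinsics, pixels), "rvec" (rotation vector, rad) and "tvec" (3), from world to camera coordinates, as OpenCV has them; the wrist camera has in their place "tool_from_camera" (4x4, takes a point from camera to tool coordinates, whose origin is the TCP and whose axes are the flange's). Camera axes: x right, y down, z forward; pixel columns grow to the right and rows downward; lengths in mm; the calibration is good to about 2 mm. A picture is of the moment at which its call begins: read the wrist's pose just before it. get_calibration takes no time and is no camera call.
- r.sign_off(): hands the job in, once; it reports no verdict.
Trained networks look in the newest picture that a camera, given by its name, has taken for a name from the list of things; names that differ only in an ending like _2 or _b are one class to them, and where a whole thing is asked for, a point or a joint stands for the part that bears it (a point fixed in the world has none). Each returns a list of dicts, best first, with "conf" (0 to 1); they miss things now and then, are a little off and sometimes report something else, mostly with a low value. They report only what shows in the picture. A call takes as long as a camera call. They do not tell look-alikes from the thing itself.
- r.recognise(camera, label): "bbox" ([left, top, right, bottom] as shares, 0 to 1, of the picture: columns of its width, rows of its height, round what is visible of it).
- r.pinpoint(camera, label): "at" ([row, column] as shares, 0 to 1, of the picture: columns of its width, rows of its height: a listed point, or the origin of a listed thing).
The state is a dict: "clock": time; "qpos": joint angles; "qvel": joint speeds; "joint_efforts": joint torques, N m; "eef_pos": TCP position; "tcp_rot": TCP orientation; "contact_force": force on the tool from outside, world axes, zero at the start; "wrist_torque": the same for the moment, N m; "opening": opening from 0.0 (shut) to 1.0 (fully open).
Only numpy, scipy, OpenCV 4.12 (cv2) and the standard library are available. Lean on these libraries where they do the work, as an engineer would, in place of code of your own. Each camera call takes 0.05 s, during which the arm holds its last target. There are 200 camera calls.

## Working session

There is one attempt and no reset: what is moved stays moved. The work goes in short steps, Python scripts to look and compute and a tool call to move; the robot and the scene stay as the last step left them, time stands still between calls to the robot, and variables do not carry over. Pictures are saved under pics/ and viewed, about 8 in all and at most 12, crops included, and the job is handed in when it is done.

Besides the shell and the picture viewer there is one more tool, called in YAML: its name, and indented under it one key for each argument. apply_moves: Moves the arm, as the interface text tells. Its arguments: {"type":"object","properties":{"rows":{"type":"string"},"jaw":{"type":"number"},"squeeze":{"type":"number"}},"required":["rows"]}

```bash
mkdir -p pics; ls; cat > h.py <<'E'
import numpy as np, cv2
from rig import r
from scipy.spatial.transform import Rotation as R
def grab(n):
    s=r.sense(); im,d=r.grab_frame(n); c=r.get_calibration(n); K=np.array(c["intrinsics"])
    if "rvec" in c:
        A=cv2.Rodrigues(np.array(c["rvec"],float))[0]; t=np.array(c["tvec"],float).ravel()
        Rw=A.T; tw=-A.T@t
    else:
        T=np.array(c["tool_from_camera"]); Rt=R.from_euler('xyz',s["tcp_rot"]).as_matrix()
        Rw=Rt@T[:3,:3]; tw=Rt@T[:3,3]+np.array(s["eef_pos"])
    return im,d,K,Rw,tw
def ray(K,Rw,tw,u,v): return Rw@np.linalg.inv(K)@np.array([u,v,1.]),tw
def atz(K,Rw,tw,u,v,z):
    a,t=ray(K,Rw,tw,u,v); return t+a*(z-t[2])/a[2]
def cloud(d,K,Rw,tw):
    v,u=np.mgrid[:d.shape[0],:d.shape[1]]; k=np.linalg.inv(K)
    p=np.stack([u,v,np.ones_like(u)],-1)@k.T*d[...,None]
    return p@Rw.T+tw
E
python3 - <<'E'
from h import *
print(r.sense())
for n in("top","scene"):
    im,d,K,Rw,tw=grab(n); cv2.imwrite(f"pics/{n}0.png",im); P=cloud(d,K,Rw,tw)
    for l in("switch_box","oil_bottle","parts_bin","jar","guard_lip","guard_hinge","toggle_tip"):
        for q in r.pinpoint(n,l)[:3]:
            v,u=q["at"][0]*420,q["at"][1]*560
            z={"switch_box":0,"oil_bottle":0,"parts_bin":0,"jar":0,"guard_lip":107,"guard_hinge":85,"toggle_tip":96}[l]
            print(n,l,round(q["conf"],2),(int(u),int(v)),atz(K,Rw,tw,u,v,z).round(),P[min(int(v),419),min(int(u),559)].round())
E
```

```text
pics
{'clock': 0.0, 'qpos': array([-1.29638393e+00,  3.53659423e-01,  1.63415124e+00, -3.46227501e-05,
        1.15521363e+00, -2.43227419e-03]), 'qvel': array([-0.00016585, -0.00061406,  0.000266  , -0.00045812, -0.00026875,
        0.00120326]), 'joint_efforts': array([ 2.02192918e-03, -6.05242467e+01, -3.42078459e+01, -5.23826964e-05,
        9.39732447e-03, -5.00582274e-06]), 'eef_pos': array([ 170.64989341, -600.69373021,  199.14736429]), 'tcp_rot': array([-3.14016095e+00,  2.81734415e-05,  2.76858693e-01]), 'contact_force': array([0.16814693, 0.15076149, 0.20073662]), 'wrist_torque': array([ 0.00078052, -0.06468213, -0.01552762]), 'opening': 1.0050301208628938}
top switch_box 0.98 (406, 164) [ 687. -331.    0.] [ 660. -291.  123.]
top switch_box 0.86 (233, 185) [622. 102.   0.] [610.  96.  80.]
top switch_box 0.64 (308, 217) [547. -86.   0.] [537. -74. 112.]
top oil_bottle 0.72 (117, 237) [488. 379.   0.] [484. 346. 102.]
top oil_bottle 0.61 (427, 254) [ 460. -381.    0.] [ 463. -378.    3.]
top parts_bin 0.71 (424, 256) [ 456. -372.    0.] [ 458. -370.    5.]
top jar 0.78 (161
[... 774 characters left out ...]
-127.   -3.]
scene parts_bin 0.57 (156, 190) [ 470. -374.    0.] [ 473. -371.    5.]
scene parts_bin 0.15 (409, 238) [487. 377.   0.] [515. 366.  41.]
scene jar 0.68 (373, 279) [637. 291.   0.] [655. 285.  33.]
scene guard_lip 0.82 (241, 186) [488. -99. 107.] [ 401. -129.    2.]
scene guard_lip 0.74 (107, 210) [ 645. -416.  107.] [ 669. -395.  146.]
scene guard_lip 0.45 (294, 233) [611.  71. 107.] [534.  60.  -2.]
scene guard_hinge 0.83 (145, 235) [ 684. -300.   85.] [ 705. -286.  121.]
scene guard_hinge 0.76 (243, 216) [571. -72.  85.] [582. -70. 101.]
scene guard_hinge 0.45 (304, 252) [648. 106.  85.] [623. 101.  49.]
scene toggle_tip 0.51 (120, 221) [ 663. -377.   96.] [ 695. -348.  148.]
```

View pics/top0.png

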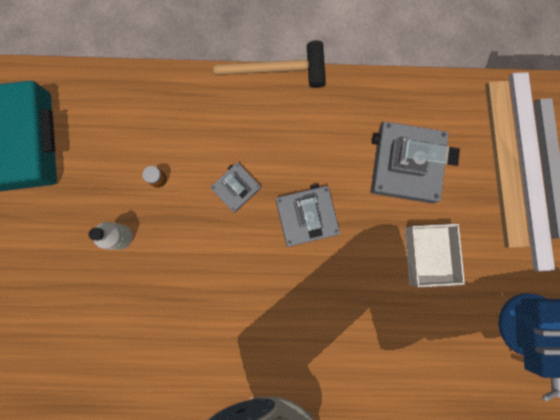

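View pics/scene0.png

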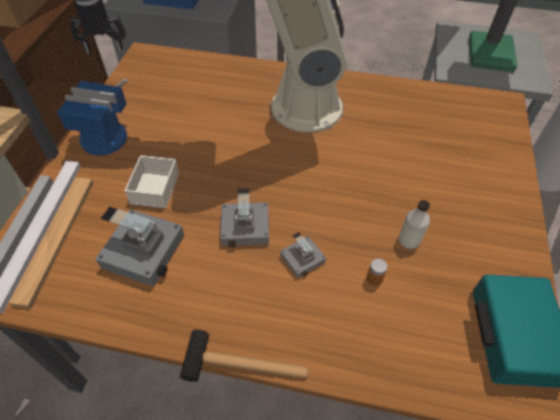

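The middle box (308,215 in top) has the lip towards the robot at z≈109, and the big one faces sideways while the left one is too small. Next I fit its pose.

```bash
cat > fit.py <<'E'
from h import *
def fit(n,c0=(545,-78)):
    im,d,K,Rw,tw=grab(n); P=cloud(d,K,Rw,tw); ok=d>0
    near=ok&(np.hypot(P[...,0]-c0[0],P[...,1]-c0[1])<130)
    m=near&(P[...,2]>33)&(P[...,2]<130)
    lab,_=None,None
    nn,lab,st,_=cv2.connectedComponentsWithStats(m.astype(np.uint8))
    i=1+np.argmax(st[1:,4]); m=lab==i
    t=m&(P[...,2]<48)
    q=P[t][:,:2].astype(np.float32)
    print(n,"px",t.sum(),"z",np.median(P[t][:,2]),"rect",cv2.minAreaRect(q))
    # robust: percentiles along rect axes
    return im,d,K,Rw,tw,P,m
if __name__=="__main__":
    for n in("top","scene"):
        im,d,K,Rw,tw,P,m=fit(n)
        u=m&(P[...,2]>100)&(P[...,2]<118); 
        if u.sum()>5: print("guard",u.sum(),cv2.minAreaRect(P[u][:,:2].astype(np.float32)),np.median(P[u][:,2]))
E
python3 fit.py
```

```text
top px 1907 z 40.430093545372756 rect ((551.1884765625, -78.94770050048828), (125.89051055908203, 130.12799072265625), 14.806760787963867)
guard 528 ((537.296875, -82.43305206298828), (86.38907623291016, 30.243932723999023), 15.015450477600098) 109.70963498119937
scene px 1223 z 40.13094353591532 rect ((554.1660766601562, -77.12669372558594), (132.8423614501953, 130.11155700683594), 14.937917709350586)
guard 307 ((538.8887939453125, -81.35018920898438), (89.77894592285156, 28.891931533813477), 14.158724784851074) 109.1668341673975
```

apply_moves:
  rows: "0 0 -0.03 0;0 0 -0.03 0;0.033 -0.0334 0 0;0.033 -0.0334 0 0;0.033 -0.0334 0 0;0.033 -0.0334 0 0;0.033 -0.0334 0 0;0.033 -0.0334 0 0;0.033 -0.0334 0 0;0.033 -0.0334 0 0;0.033 -0.0334 0 0;0.033 -0.0334 0 0"
  jaw: 0
  squeeze: 20

```text
clock: 2.1
eef_pos: [397.6, -188.0, 260.2]
tcp_rot: [3.141, -0.001, 0.277]
contact_force: [0.5, -0.5, -0.1]
opening: -0.002
```

apply_moves:
  rows: "0.033 -0.0334 0 0.5;0.033 -0.0334 0 0.5;0 0 0 0;0 0 0 0;0 0 0 0"

```text
clock: 2.6
eef_pos: [442.1, -108.2, 259.9]
tcp_rot: [3.141, 0.0, 0.259]
contact_force: [-0.4, -0.2, 1.0]
opening: -0.0
```

```bash
cat > st.py <<'E'
from h import *
# box frame: origin C, yaw Y ; prints TCP in box frame and tool axes
C=np.array([549.5,-79.2]); Y=0.259
def st():
    s=r.sense(); p=np.array(s["eef_pos"]); c,n=np.cos(Y),np.sin(Y); d=p[:2]-C
    B=np.array([[c,n,0],[-n,c,0],[0,0,1]])
    print("t",round(s["clock"],2),"box xyz",(B@[d[0],d[1],p[2]]).round(1),"yaw-Y",round(s["tcp_rot"][2]-Y,3),"F box",(B@s["contact_force"]).round(2),"op",round(s["opening"],2))
if __name__=="__main__": st()
E
python3 - <<'E'
from st import *; from fit import fit
st()
im,d,K,Rw,tw,P,m=fit("wrist"); cv2.imwrite("pics/w1.png",im)
u=m&(P[...,2]>100)&(P[...,2]<118)
if u.sum()>5: print("guard",u.sum(),cv2.minAreaRect(P[u][:,:2].astype(np.float32)),np.median(P[u][:,2]))
for l,z in(("guard_lip",107),("guard_hinge",85),("toggle_tip",96),("switch_box",0)):
    for q in r.pinpoint("wrist",l)[:2]:
        v,uu=q["at"][0]*420,q["at"][1]*560; print(l,q["conf"],int(uu),int(v),atz(K,Rw,tw,uu,v,z).round(1))
E
```

```text
t 2.6 box xyz [-111.2   -0.6  259.9] yaw-Y 0.0 F box [-0.44 -0.05  1.04] op -0.0
wrist px 8341 z 40.02279453586016 rect ((553.4116821289062, -77.00662231445312), (129.96095275878906, 130.3336639404297), 14.655387878417969)
guard 3046 ((537.584228515625, -81.19003295898438), (87.36223602294922, 29.96889305114746), 14.477550506591797) 109.11390045951404
guard_lip 0.75 272 129 [498.9 -89.8 107. ]
guard_hinge 0.57 273 44 [577.  -70.1  85. ]
switch_box 0.86 499 25 [ 681.4 -325.7    0. ]
switch_box 0.7 273 87 [543.3 -79.1   0. ]
```

View pics/w1.png

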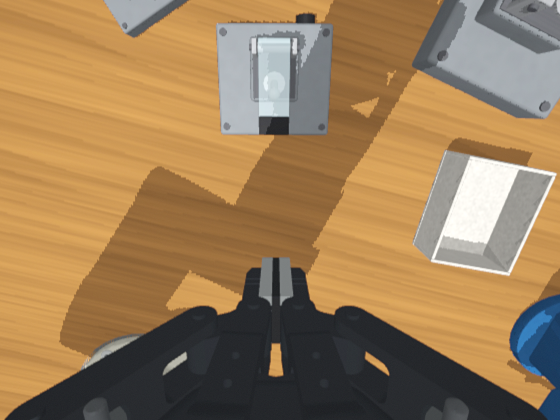

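The wrist view puts the box square ahead, lip at (272,129), with the toggle ball seen through the guard at about (273,82). The fit agrees with the top view to about 1 mm. I'll lower the shut fingers in front of the lip, then approach.

apply_moves:
  rows: "0.006 0 0.04 0;0.004 0 0.04 0;0 0 0.04 0;0 0 0.04 0;0 0 0.03 0;0.005 0 0 0;0.005 0 0 0;0.005 0 0 0;0.003 0 0 0;0 0 0 0;0 0 0 0"

```text
clock: 3.95
eef_pos: [470.1, -100.5, 70.6]
tcp_rot: [3.141, -0.001, 0.26]
contact_force: [0.4, 0.5, -0.1]
opening: 0.006
```

```bash
python3 st.py; python3 - <<'E'
from h import *
im,d,K,Rw,tw=grab("scene"); cv2.imwrite("pics/s2.png",cv2.resize(im[120:300,150:350],None,fx=3.5,fy=3.3))
E
```

```text
t 3.95 box xyz [-82.2  -0.2  70.6] yaw-Y 0.001 F box [ 0.56  0.39 -0.12] op 0.01
```

View pics/s2.png

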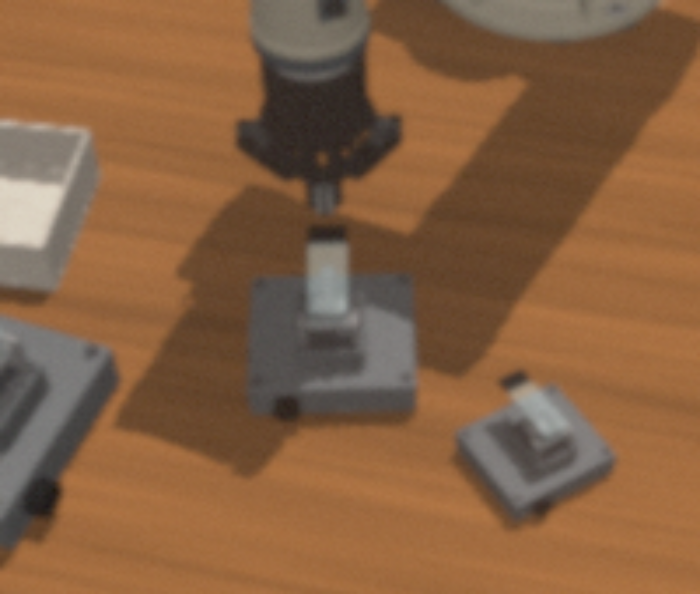

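apply_moves:
  rows: "0.005 0 0 0;0.005 0 0 0;0.004 0 0 0;0.001 0 -0.004 0;0.001 0 -0.004 0;0.001 0 -0.004 0;0.001 0 -0.004 0;0 0 0 0"

```text
clock: 4.8
eef_pos: [487.6, -96.0, 86.6]
tcp_rot: [3.141, -0.001, 0.259]
contact_force: [0.7, -0.3, 0.5]
opening: 0.003
```

```bash
cat > gd.py <<'E'
from st import *
st()
# guard points: high points near box, in box frame, not gripper: print profile from given cam
import sys
im,d,K,Rw,tw=grab("scene"); 
q=r.pinpoint("scene","guard_lip"); q+= r.recognise("scene","guard")
for e in q:
    if "at" in e:
        v,u=e["at"][0]*420,e["at"][1]*560
        a,t=ray(K,Rw,tw,u,v)   # intersect with box plane y=0
        n=np.array([-np.sin(Y),np.cos(Y),0]); k=((np.r_[C,0]-t)@n)/(a@n); p=t+k*a
        c=np.array([np.cos(Y),np.sin(Y)]); bx=(p[:2]-C)@c
        if 200<u<290: print("lip px",int(u),int(v),round(e["conf"],2),"plane box x,z",round(bx,1),round(p[2],1),"theta",round(np.pi-np.arctan2(p[2]-85,bx-28)-0.259,2))
E
python3 gd.py; python3 - <<'E'
from h import *
im,d,K,Rw,tw=grab("wrist"); cv2.imwrite("pics/w3.png",im)
E
```

```text
t 4.8 box xyz [-64.1  -0.3  86.6] yaw-Y 0.0 F box [ 0.6  -0.5   0.48] op 0.0
lip px 240 187 0.79 plane box x,z 32.7 214.1 theta 1.35
```

View pics/w3.png

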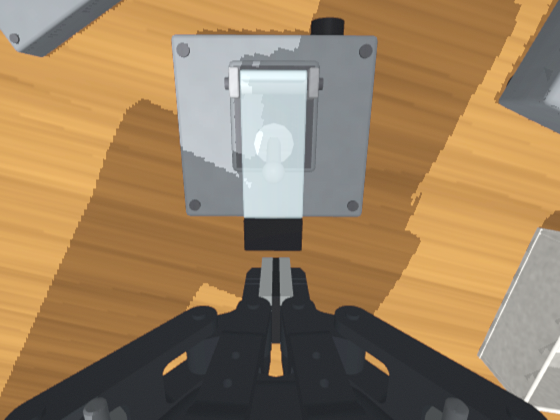

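The lip's front edge (274,250) still lies just ahead of the fingertips (274,258). I'll measure the gap from wrist depth.

```bash
cat > wp.py <<'E'
from st import *
def prof(cols=(262,290)):
    st(); im,d,K,Rw,tw=grab("wrist"); P=cloud(d,K,Rw,tw); p=np.array(r.sense()["eef_pos"])
    c,n=np.cos(Y),np.sin(Y)
    B=np.array([[c,n,0],[-n,c,0],[0,0,1]]); Q=(P-np.r_[C,0])@B.T
    return im,d,Q
if __name__=="__main__":
    im,d,Q=prof()
    for v in list(range(60,240,30))+list(range(240,300,3)): print(v,[Q[v,u].round(0).tolist() if d[v,u]>0 else 0 for u in (265,285)])
E
python3 wp.py
```

```text
t 5.0 box xyz [-64.8  -0.   85.8] yaw-Y 0.0 F box [-0.3  -0.05  0.53] op -0.0
60 [[41.0, 6.0, 63.0], [41.0, -6.0, 60.0]]
90 [[22.0, 5.0, 109.0], [22.0, -4.0, 108.0]]
120 [[9.0, 5.0, 109.0], [9.0, -4.0, 110.0]]
150 [[-4.0, 5.0, 109.0], [-4.0, -5.0, 109.0]]
180 [[-19.0, 5.0, 109.0], [-19.0, -5.0, 108.0]]
210 [[-34.0, 5.0, 109.0], [-34.0, -5.0, 109.0]]
240 [[-49.0, 5.0, 111.0], [-50.0, -5.0, 110.0]]
243 [[-51.0, 5.0, 110.0], [-51.0, -5.0, 110.0]]
246 [[-53.0, 5.0, 110.0], [-53.0, -5.0, 109.0]]
249 [[-55.0, 5.0, 109.0], [-55.0, -5.0, 110.0]]
252 [[-108.0, 9.0, -1.0], [-108.0, -9.0, 1.0]]
255 [[-111.0, 9.0, 0.0], [-110.0, -9.0, 1.0]]
258 [[-53.0, 5.0, 123.0], [-53.0, -5.0, 124.0]]
261 [[-54.0, 5.0, 126.0], [-54.0, -5.0, 126.0]]
264 [[-54.0, 5.0, 129.0], [-54.0, -4.0, 129.0]]
267 [[-53.0, 5.0, 132.0], [-54.0, -4.0, 132.0]]
270 [[-54.0, 5.0, 135.0], [-54.0, -4.0, 134.0]]
273 [[-53.0, 4.0, 138.0], [-53.0, -4.0, 138.0]]
276 [[-54.0, 4.0, 140.0], [-54.0, -4.0, 139.0]]
279 [[-53.0, 4.0, 143.0], [-54.0, -4.0, 143.0]]
282 [[-54.0, 4.0, 145.0], [-53.0, -4.0, 145.0]]
285 [[-53.0, 4.0, 148.0], [-54.0, -4.0, 147.0]]
288 [[-54.0, 4.0, 149.0], [-53.0, -4.0, 150.0]]
291 [[-53.0, 4.0, 152.0], [-53.0, -4.0, 152.0]]
294 [[-54.0, 4.0, 153.0], [-54.0, -4.0, 153.0]]
297 [[-54.0, 4.0, 155.0], [-54.0, -4.0, 155.0]]
```

The finger face is at about -54 and the lip edge at -55, so they are at contact. I'll drop back a bit, then lift along the arc with the finger rising faster than the lip.

apply_moves:
  rows: "-0.002 0 0.01 0;0 0 0.006 0;0.001 0 0 0;0.001 0 -0.004 0;0.001 0 -0.004 0;0.001 0 -0.004 0;0.001 0 -0.004 0;0.001 0 -0.0035 0;0.0012 0 -0.003 0;0.0015 0 -0.003 0;0 0 0 0"

```text
clock: 6.15
eef_pos: [493.8, -94.1, 95.8]
tcp_rot: [3.141, -0.0, 0.259]
contact_force: [-1.1, 0.1, 0.3]
opening: -0.003
```

```bash
cat > g2.py <<'E'
from wp import *
im,d,Q=prof()
# guard angle from flap surface points (|y|<12, z>100, ahead of finger)
fx=Q[300,275,0]
m=(d>0)&(abs(Q[...,1])<12)&(Q[...,2]>92)&(Q[...,0]>fx+2)&(Q[...,0]<110)
m[252:]=False
p=Q[m][:,[0,2]]
if len(p)>30:
    l=cv2.fitLine(p.astype(np.float32),cv2.DIST_HUBER,0,.01,.01).ravel(); a=np.arctan2(-l[1],l[0])
    print("guard theta",round(a,3),"mod pi",round(a%np.pi,3),"n",len(p),"front",p[p[:,0].argmin()].round(),"back",p[p[:,0].argmax()].round())
E
python3 g2.py
```

```text
t 6.15 box xyz [-57.6  -0.2  95.8] yaw-Y 0.0 F box [-1.    0.4   0.26] op -0.0
guard theta 0.278 mod pi 0.278 n 8853 front [-44. 129.] back [ 37. 105.]
```

The guard is following at 0.28 rad with about 1 N. I'll continue.

apply_moves:
  rows: "0.002 0 -0.003 0;0.002 0 -0.003 0;0.003 0 -0.004 0;0.003 0 -0.004 0;0.003 0 -0.004 0;0.003 0 -0.003 0;0.003 0 -0.003 0;0.003 0 -0.003 0;0.003 0 -0.003 0;0.003 0 -0.002 0;0 0 0 0"

```text
clock: 7.3
eef_pos: [521.2, -86.9, 127.7]
tcp_rot: [3.141, -0.001, 0.26]
contact_force: [0.0, -0.6, -0.5]
opening: -0.003
```

```bash
python3 g2.py
```

```text
t 7.3 box xyz [-29.3  -0.2 127.7] yaw-Y 0.001 F box [-0.11 -0.61 -0.55] op -0.0
guard theta 0.003 mod pi 0.003 n 3075 front [-18. 108.] back [ 31. 105.]
```

```bash
python3 - <<'E'
from h import *
im,d,K,Rw,tw=grab("wrist"); cv2.imwrite("pics/w4.png",im)
E
```

```text
(no output)
```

View pics/w4.png

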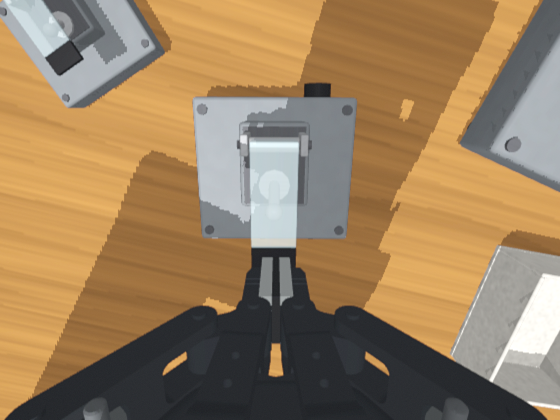

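The guard fell shut again and the finger is now over the lip. The tips seem to end higher than the TCP says, so I'll measure the real fingertip extent.

```bash
python3 - <<'E'
from st import *
st(); p=np.array(r.sense()["eef_pos"])
c,n=np.cos(Y),np.sin(Y); B=np.array([[c,n,0],[-n,c,0],[0,0,1]])
for cam in("scene","top"):
    im,d,K,Rw,tw=grab(cam); Q=(cloud(d,K,Rw,tw)-np.r_[C,0])@B.T
    m=(d>0)&(abs(Q[...,1])<20)&(Q[...,0]>-75)&(Q[...,0]<10)&(Q[...,2]>50)
    q=Q[m]
    for lo in range(100,240,8):
        s=q[(q[:,2]>=lo)&(q[:,2]<lo+8)]
        if len(s)>2: print(cam,lo,len(s),"x",s[:,0].min().round(),s[:,0].max().round(),"y",s[:,1].min().round(),s[:,1].max().round())
c=r.get_calibration("wrist"); print(np.round(c["tool_from_camera"],3))
im,d,K,Rw,tw=grab("wrist"); a=Rw.T@(p-tw); print("TCP proj",(K@a/a[2]).round(),a.round(), d[258:300:6,265])
E
```

```text
t 7.4 box xyz [-30.   -0.  127.3] yaw-Y 0.0 F box [0.97 0.08 1.01] op -0.0
scene 100 55 x -58.0 9.0 y -12.0 15.0
scene 108 155 x -56.0 10.0 y -12.0 15.0
scene 164 23 x -26.0 -15.0 y -13.0 13.0
scene 172 19 x -25.0 -15.0 y -13.0 13.0
scene 180 21 x -26.0 -15.0 y -12.0 13.0
scene 188 24 x -24.0 -15.0 y -12.0 14.0
scene 196 28 x -39.0 -15.0 y -18.0 19.0
scene 204 39 x -40.0 -13.0 y -18.0 20.0
scene 212 34 x -36.0 -15.0 y -20.0 20.0
scene 220 12 x -19.0 -11.0 y -14.0 15.0
scene 228 24 x -20.0 -9.0 y -16.0 16.0
scene 236 37 x -20.0 -9.0 y -18.0 18.0
top 108 8 x -56.0 -51.0 y 3.0 10.0
[[-1.00000e-03 -9.52000e-01 -3.07000e-01  7.86010e+01]
 [ 1.00000e+00 -1.00000e-03 -1.00000e-03  1.91000e-01]
 [ 0.00000e+00 -3.07000e-01  9.52000e-01 -1.74188e+02]
 [ 0.00000e+00  0.00000e+00  0.00000e+00  1.00000e+00]]
TCP proj [275. 247.   1.] [ -0.  21. 190.] [151.97661 145.80487 140.29613 134.43315 129.68956 125.73853 122.35557]
```

Both cameras show the finger ending about 37 mm above the reported TCP, which explains the slip. I'll retreat and redo it with TCP z≈46, so the tip is at about 83.

apply_moves:
  rows: "-0.016 0 0 0;-0.016 0 0 0;-0.016 0 0 0;0 0 0.02 0;0 0 0.02 0;0 0 0.02 0;0 0 0.022 0;0 0 0 0;0.005 0 0 0;0.005 0 0 0;0 0 0 0"

```text
clock: 8.65
eef_pos: [484.7, -96.8, 46.4]
tcp_rot: [3.141, -0.001, 0.26]
contact_force: [0.2, 0.4, 1.1]
opening: -0.006
```

```bash
python3 g2.py
```

```text
t 8.65 box xyz [-67.1  -0.4  46.4] yaw-Y 0.001 F box [0.26 0.38 1.07] op -0.01
guard theta 0.001 mod pi 0.001 n 14140 front [-41. 108.] back [ 31. 107.]
```

apply_moves:
  rows: "0.001 0 -0.003 0;0.001 0 -0.004 0;0.001 0 -0.004 0;0.001 0 -0.004 0;0.001 0 -0.0035 0;0.0015 0 -0.0035 0;0.002 0 -0.0035 0;0.002 0 -0.0035 0;0 0 0 0"

```text
clock: 9.6
eef_pos: [494.1, -94.0, 74.8]
tcp_rot: [3.142, 0.0, 0.26]
contact_force: [-2.5, -0.3, 0.9]
opening: 0.001
```

```bash
python3 g2.py
```

```text
t 9.6 box xyz [-57.4  -0.1  74.8] yaw-Y 0.001 F box [-2.5   0.36  0.89] op 0.0
guard theta 0.304 mod pi 0.304 n 10672 front [-35. 129.] back [ 37. 105.]
```

apply_moves:
  rows: "0.002 0 -0.003 0;0.002 0 -0.0028 0;0.003 0 -0.004 0;0.003 0 -0.0035 0;0.003 0 -0.003 0;0.003 0 -0.003 0;0.003 0 -0.0025 0;0.003 0 -0.0025 0;0.003 0 -0.002 0;0.003 0 -0.002 0;0 0 0 0"

```text
clock: 10.75
eef_pos: [521.8, -86.8, 103.0]
tcp_rot: [3.141, -0.001, 0.259]
contact_force: [-0.6, -0.1, -0.2]
opening: -0.002
```

```bash
python3 g2.py
```

```text
t 10.75 box xyz [-28.8  -0.2 103. ] yaw-Y 0.0 F box [-0.57  0.02 -0.22] op -0.0
guard theta 0.793 mod pi 0.793 n 6793 front [ -8. 152.] back [ 46. 101.]
```

apply_moves:
  rows: "0.004 0 -0.002 0;0.004 0 -0.002 0;0.004 0 -0.002 0;0.004 0 -0.001 0;0.004 0 -0.001 0;0.004 0 0 0;0.004 0 0 0;0.004 0 0 0;0.005 0 0 0;0.005 0 0 0;0.005 0 0 0;0.005 0 0 0"

```text
clock: 12.0
eef_pos: [571.7, -73.4, 110.7]
tcp_rot: [-3.142, -0.0, 0.259]
contact_force: [-0.0, 0.6, -0.0]
opening: 0.004
```

```bash
python3 g2.py
```

```text
t 12.0 box xyz [ 2.300e+01 -1.000e-01  1.107e+02] yaw-Y 0.0 F box [ 0.11  0.6  -0.04] op 0.0
guard theta 1.536 mod pi 1.536 n 2776 front [ 47. 167.] back [51. 96.]
```

The guard passed over centre and is falling back. I'll retreat above the toggle and lower in front of it.

apply_moves:
  rows: "-0.022 0 0 0;-0.022 0 0 0;-0.022 0 0 0;0 0 0 0;0 0 0 0"

```text
clock: 12.55
eef_pos: [508.1, -90.5, 111.0]
tcp_rot: [3.141, -0.001, 0.259]
contact_force: [0.6, -0.1, -0.3]
opening: -0.002
```

```bash
python3 - <<'E'
from wp import *
im,d,Q=prof(); cv2.imwrite("pics/w5.png",im)
# toggle ball: points z 92-108, |y|<10, x -35..20
m=(d>0)&(abs(Q[...,1])<10)&(Q[...,2]>90)&(Q[...,2]<110)&(Q[...,0]>-35)&(Q[...,0]<22); m[250:]=False
print("toggle",m.sum(),Q[m].mean(0).round(1) if m.any() else 0)
g=(d>0)&(abs(Q[...,1])<12)&(Q[...,2]>105)&(Q[...,0]>40)&(Q[...,0]<110); print("guard",g.sum(),Q[g].min(0).round(),Q[g].max(0).round())
print(r.pinpoint("wrist","toggle_tip")[:1])
E
```

```text
t 12.55 box xyz [-43.   -0.4 111. ] yaw-Y -0.0 F box [ 0.56 -0.23 -0.31] op -0.0
toggle 336 [-15.1   1.1  99.5]
guard 4085 [ 55. -12. 105.] [ 73.  12. 159.]
[{'at': [0.4712, 0.4896], 'conf': 0.97}]
```

View pics/w5.png

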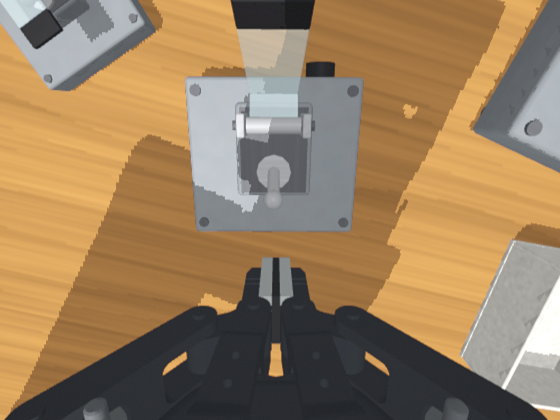

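The guard rests fully back and the toggle is still off, with its ball at (273,198). I'll lower and push it.

apply_moves:
  rows: "0 0 0.02 0;0 0 0.02 0;0 0 0.018 0;0 0 0 0;0.004 0 0 0;0.004 0 0 0;0.003 0 0 0;0.003 0 0 0;0.003 0 0 0;0.003 0 0 0;0.003 0 0 0;0.003 0 0 0"

```text
clock: 13.85
eef_pos: [533.0, -83.7, 52.7]
tcp_rot: [3.142, -0.0, 0.259]
contact_force: [-0.9, -0.2, 1.0]
opening: -0.003
```

```bash
python3 st.py
```

```text
t 13.85 box xyz [-17.1  -0.1  52.7] yaw-Y 0.0 F box [-0.93  0.06  1.  ] op -0.0
```

apply_moves:
  rows: "0.002 0 0 0;0.002 0 0 0;0.002 0 0 0;0.001 0 0 0;0.001 0 0 0;0 0 0 0"

```text
clock: 14.45
eef_pos: [538.7, -81.9, 52.2]
tcp_rot: [-3.141, 0.003, 0.26]
contact_force: [-7.2, -3.2, 1.8]
opening: 0.001
```

```bash
cat > tg.py <<'E'
from wp import *
im,d,Q=prof()
m=(d>0)&(abs(Q[...,1])<9)&(Q[...,2]>88)&(Q[...,2]<110)&(Q[...,0]>-35)&(Q[...,0]<20); m[250:]=False
print("toggle",m.sum(),Q[m].mean(0).round(1) if m.any() else 0, Q[m].min(0).round(1),Q[m].max(0).round(1))
E
python3 tg.py
```

```text
t 14.45 box xyz [-11.2   0.2  52.2] yaw-Y 0.001 F box [-7.75 -1.3   1.83] op 0.0
toggle 269 [11.8  0.9 98.9] [ 8.6 -4.7 94.5] [ 14.1   6.6 102.4]
```

It pressed against the stop with about 8 N and the ball is at the on position. I'll back off and check.

apply_moves:
  rows: "-0.005 0 0 0;-0.02 0 0 0;-0.01 0 -0.01 0;0 0 -0.04 0;0 0 -0.04 0;0 0 -0.02 0;0 0 -0.02 0;0 0 0 0;0 0 0 0"

```text
clock: 15.4
eef_pos: [506.9, -90.7, 183.3]
tcp_rot: [3.141, -0.002, 0.259]
contact_force: [-0.6, 0.3, 0.2]
opening: -0.002
```

```bash
python3 tg.py; python3 - <<'E'
from fit import fit
im,*_=fit("wrist")
E
```

```text
t 15.4 box xyz [-44.1  -0.2 183.3] yaw-Y 0.0 F box [-0.5   0.43  0.23] op -0.0
toggle 181 [ 7.9  1.1 99.7] [ 0.1 -4.8 88.5] [ 13.4   6.6 103.9]
wrist px 11210 z 40.00532593706086 rect ((549.931640625, -77.92134094238281), (122.0083236694336, 130.69708251953125), 14.884023666381836)
```

```bash
python3 - <<'E'
from wp import *
from scipy.optimize import least_squares
for _ in range(3):
    im,d,Q=prof()
    m=(d>0)&(abs(Q[...,1]-1)<8)&(Q[...,2]>96)&(Q[...,2]<110)&(Q[...,0]>-35)&(Q[...,0]<20); m[250:]=False
    p=Q[m]; f=least_squares(lambda c:np.linalg.norm(p-c,axis=1)-6,[8,0,96],loss='soft_l1')
    c=f.x; print(len(p),c.round(1),"angle",round(np.arctan2(c[0]+4,c[2]-69)+.436,3), round(np.arcsin((c[0]+4)/30)+.436,3))
E
```

```text
t 15.5 box xyz [-45.    0.2 182. ] yaw-Y 0.0 F box [ 0.6  -0.73 -0.19] op 0.0
171 [ 7.9  1.2 96.3] angle 0.846 0.842
t 15.55 box xyz [-45.1   0.2 181.8] yaw-Y 0.0 F box [-0.07  0.45 -0.13] op 0.0
172 [ 7.7  1.1 96.2] angle 0.843 0.837
t 15.6 box xyz [-45.    0.2 181.7] yaw-Y 0.0 F box [ 0.6   0.67 -0.32] op -0.0
169 [ 7.7  1.  96.2] angle 0.844 0.838
```

The toggle reads about 0.84 rad (on). Now I'll go over and behind the guard.

apply_moves:
  rows: "0.037 0 0 0;0.037 0 0 0;0.037 0 0 0;0.037 0 0 0;0 0 0 0;0 0 0.02 0;0 0 0.03 0;0 0 0.029 0;0 0 0 0;0 0 0 0"

```text
clock: 16.65
eef_pos: [648.7, -52.9, 103.4]
tcp_rot: [-3.141, 0.002, 0.259]
contact_force: [0.2, -0.3, 0.9]
opening: -0.003
```

apply_moves:
  rows: "-0.006 0 0 0;-0.006 0 0 0;-0.006 0 0 0;-0.006 0 0 0;-0.005 0 0 0;-0.005 0 0 0;-0.005 0 0 0;0 0 0 0"

```text
clock: 17.45
eef_pos: [611.1, -62.9, 103.6]
tcp_rot: [-3.141, 0.001, 0.259]
contact_force: [-0.2, -0.3, -0.3]
opening: -0.002
```

```bash
cat > gs.py <<'E'
from st import *
st(); c,n=np.cos(Y),np.sin(Y); B=np.array([[c,n,0],[-n,c,0],[0,0,1]])
for cam in("scene","top"):
    im,d,K,Rw,tw=grab(cam); Q=(cloud(d,K,Rw,tw)-np.r_[C,0])@B.T
    m=(d>0)&(abs(Q[...,1])<20)&(Q[...,0]>-75)&(Q[...,0]<100)&(Q[...,2]>95); q=Q[m]
    for lo in range(96,200,12):
        s=q[(q[:,2]>=lo)&(q[:,2]<lo+12)]
        if len(s)>4: print(cam,lo,len(s),"x",np.percentile(s[:,0],[2,50,98]).round(),"y",s[:,1].min().round(),s[:,1].max().round())
    cv2.imwrite(f"pics/{cam}_g.png",cv2.resize(im[120:300,200:400] if cam=="top" else im[120:300,150:350],None,fx=3.5,fy=3.3))
E
python3 gs.py
```

```text
t 17.45 box xyz [ 63.7   0.  103.6] yaw-Y 0.0 F box [-0.23 -0.21 -0.29] op -0.0
scene 96 28 x [49. 52. 54.] y -14.0 14.0
scene 108 12 x [49. 52. 54.] y -14.0 15.0
scene 132 12 x [52. 73. 77.] y -7.0 16.0
scene 144 40 x [54. 73. 77.] y -13.0 16.0
scene 156 37 x [70. 74. 77.] y -13.0 12.0
scene 168 31 x [54. 73. 79.] y -19.0 17.0
scene 180 56 x [57. 76. 80.] y -19.0 20.0
scene 192 21 x [71. 79. 82.] y -18.0 16.0
top 96 13 x [26. 47. 50.] y -18.0 14.0
top 108 10 x [47. 48. 48.] y -12.0 14.0
top 120 8 x [48. 48. 49.] y -4.0 14.0
top 132 7 x [48. 48. 50.] y 2.0 15.0
top 156 5 x [48. 49. 51.] y 11.0 15.0
```

The guard is upright against the finger. I'll keep tipping it forward.

apply_moves:
  rows: "-0.003 0 0 0;-0.003 0 0 0;-0.003 0 0 0;-0.003 0 0 0;-0.003 0 0 0;-0.003 0 0 0;-0.003 0 0 0;-0.003 0 0 0;-0.003 0 0 0;-0.003 0 0 0;-0.003 0 0 0;0 0 0 0"

```text
clock: 18.75
eef_pos: [579.5, -71.3, 103.6]
tcp_rot: [-3.142, 0.0, 0.259]
contact_force: [-0.1, 0.5, -0.7]
opening: 0.0
```

```bash
python3 gs.py
```

```text
t 18.75 box xyz [ 31.1  -0.  103.6] yaw-Y 0.0 F box [ 0.05  0.49 -0.72] op 0.0
scene 96 58 x [34. 44. 51.] y -17.0 19.0
scene 108 65 x [27. 35. 40.] y -14.0 15.0
scene 120 35 x [20. 29. 37.] y -13.0 15.0
scene 132 15 x [10. 16. 42.] y -4.0 16.0
scene 144 33 x [25. 41. 45.] y -13.0 11.0
scene 156 37 x [ 1. 40. 44.] y -13.0 12.0
scene 168 29 x [25. 42. 46.] y -19.0 15.0
scene 180 62 x [24. 42. 46.] y -19.0 18.0
scene 192 19 x [42. 45. 49.] y -15.0 11.0
top 132 30 x [ 5.  9. 17.] y -9.0 15.0
top 144 60 x [-5.  0.  6.] y -15.0 15.0
top 156 62 x [-14.  -9.  -4.] y -14.0 15.0
```

apply_moves:
  rows: "0 0 0 0;0 0 0 0;0 0 0 0;0 0 -0.005 0"

```text
clock: 19.25
eef_pos: [579.5, -71.1, 108.3]
tcp_rot: [-3.141, 0.001, 0.259]
contact_force: [-0.3, -0.4, -1.0]
opening: 0.004
```

```bash
python3 gs.py
```

```text
t 19.25 box xyz [ 31.1   0.2 108.3] yaw-Y 0.0 F box [-0.39 -0.36 -0.96] op 0.0
scene 96 53 x [-14.  31.  35.] y -12.0 15.0
scene 108 71 x [-46.  19.  32.] y -14.0 15.0
scene 144 27 x [37. 42. 44.] y -13.0 11.0
scene 156 33 x [37. 41. 45.] y -13.0 12.0
scene 168 32 x [25. 42. 45.] y -12.0 12.0
scene 180 51 x [24. 42. 47.] y -19.0 18.0
scene 192 32 x [27. 43. 46.] y -18.0 18.0
top 96 76 x [-46. -16.  16.] y -15.0 15.0
top 108 321 x [-49. -16.  20.] y -15.0 15.0
```

The guard has dropped shut. I'll clear up and back, then verify.

apply_moves:
  rows: "0 0 -0.03 0;0 0 -0.04 0;0 0 -0.04 0;-0.04 0 0 0;-0.04 0 0 0;-0.04 0 0 0;-0.02 0 0 0;0 0 0 0;0 0 0 0;0 0 0 0"

```text
clock: 20.35
eef_pos: [446.0, -107.0, 219.0]
tcp_rot: [3.141, -0.001, 0.26]
contact_force: [-0.2, -0.2, 0.2]
opening: -0.0
```

```bash
python3 g2.py; python3 - <<'E'
from fit import fit
from h import *
im,d,K,Rw,tw,P,m=fit("wrist"); cv2.imwrite("pics/w6.png",im)
u=m&(P[...,2]>100)&(P[...,2]<118); print(cv2.minAreaRect(P[u][:,:2].astype(np.float32)),np.median(P[u][:,2]))
E
```

```text
t 20.35 box xyz [-107.2   -0.4  219. ] yaw-Y 0.001 F box [-0.22 -0.19  0.23] op -0.0
guard theta 0.005 mod pi 0.005 n 3160 front [-55. 108.] back [ 31. 107.]
wrist px 10228 z 40.02181102425985 rect ((548.6378173828125, -78.37738037109375), (119.42101287841797, 130.25357055664062), 14.60936164855957)
((537.2780151367188, -81.27930450439453), (86.654296875, 29.97177505493164), 14.53454875946045) 109.11916471520578
```

View pics/w6.png

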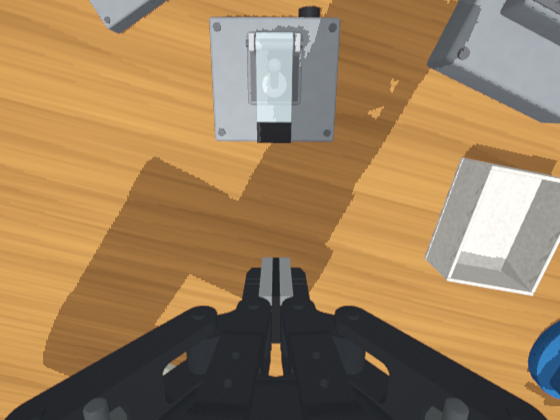

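The guard is shut, the toggle under it leans to the hinge side (ball at about (274,62)), and the box hasn't moved. I'll hand in.

```bash
python3 -c "
from rig import r; print(r.sign_off())"
```

```text
the job is handed in; nothing more can be done
None
```

I lifted the guard back with the shut fingers, pushed the toggle over to its stop, and tipped the guard forward so that it dropped shut over the toggle. I handed the job in at about 20 s; no verdict is reported.

**First try:** the first lift failed. The guard slipped off at about 0.3 rad and fell shut, because the fingers really end about 37 mm above the reported TCP, as the scene and wrist cameras both showed. I corrected for this and the second lift worked.

**Last checks:**
- **Guard:** it reads 0.005 rad, which is shut.
- **Toggle:** it measured about 0.84 rad of 0.873 before the guard was closed. Through the shut guard it still leans to the hinge side in the last picture.
- **Box:** it stands within about 1–2 mm of where it was. It sits flat, with the top at 40.0 mm.
- **Forces:** the largest contact force I saw was about 8 N, at the toggle's stop. I read it only at the end of each move.
- **Bystanders:** I stayed clear of the bottle, bin and jar, but did not measure their positions again. The arm is clear of everything.

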